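Bolt the rotor carry case while holding its spring catch down

ROBOT

A 6-joint arm with a two-finger parallel gripper is mounted at the origin on the work surface. World frame = base frame: x ahead of the robot, y to its left, z up, the work surface at z = 0. Lengths are in m, angles in rad, forces in N, time in s.
With the tool pointing down it reaches from about 0.275 to 1 m from the base axis. Payload 8.4 kg.
Tool frame: the origin (TCP) lies on the centre line of the jaws, within the pads' length; the fingertips stand 17 mm ahead of it and the grasp point (between the pads) lies 2 mm behind it (bot.tcp_to_tips is the y of the fingertips in the tool frame, in m); y points along the fingers, z is the direction in which the jaws open and shut, and the axes are right-handed (so a half turn about y gives the same grasp; the last joint's range is limited). The gripper opens to 85 mm and grips with 20 to 120 N. Pads are 22 mm wide; open, the fingers measure 114 mm over their backs; the gripper's body (76 mm by 85 mm) begins 54 mm behind the grasp point. The pads swing forward as they close: fully open they stand 13 mm farther back than shut.
Start: joints at [-1.294, 0.353, 1.633, -0, 1.155, -0.002], TCP at [0.172, -0.601, 0.248] pointing down, gripper open.
Joint ranges: [-2.63, 2.63], [-0.92, 2.1], [0.06, 2.66], [-1.3, 4.44], [0, 2.69], [-3.02, 3.02]. Speed limits (rad/s): [2.22, 2.22, 2.79, 3.14, 3.14, 3.14].

INTERFACE

Orientations are given as a unit quaternion [x, y, z, w].
In Python, from workcell import bot, hand, kinematics, get_obs, vision, hand_in gives the robot as it stands. The module is installed in compiled form; this text tells all that it offers. Calls block until the motion is done:
- bot.reach(position, orientation): joint-space move of the TCP to a pose.
- bot.servo_line(position, ori=None, velocity=0.15): straight line of the TCP; ori=None keeps the orientation; velocity is the mean speed in m/s.
- bot.goto_joints(angles): joint-space move.
- hand.move_gripper(opening, strength=None): finger opening in m; strength is the grip in N (None keeps the last); returns when the fingers have stopped.
- bot.dwell(seconds).
- kinematics.solve_ik(position, orientation): joint angles nearest the present ones, or None.
- get_obs(): the state.
- vision.read_camera(name): name is "scene" or "top" or "wrist"; returns a dict with "frame" (400x640x3 uint8, red, green, blue), "intrinsics" (3x3 intrinsics, pixels), "view" (4x4, takes a point from world to camera coordinates). Camera axes: x right, y down, z forward; pixel columns grow to the right and rows downward; lengths in m; the calibration is good to about 2 mm. A picture is of the moment at which its call begins. There is no depth.
A pose or a line that the arm cannot do raises bot.IKError and nothing moves.
- hand_in(): hands the job in, once; it reports no verdict.
The state is a dict: "time_s": time; "joint_pos": joint angles; "joint_vel": joint speeds; "joint_efforts": joint torques, N m; "position": TCP position; "orientation": TCP orientation; "wrist_force": force on the tool from outside, world axes, zero at the start; "ft_torque": the same for the moment, N m; "gripper_width": finger opening in m.
Only numpy, scipy, OpenCV 4.12 (cv2) and the standard library are available. Lean on these libraries where they do the work, as an engineer would, in place of code of your own. Each camera call takes 0.05 s, during which the arm holds its last target. There are 200 camera calls.

TASK

Bolt the lid of the dark grey carry case. With one fingertip press the long spring catch bar on the lid down and keep it down while the other fingertip pushes the bolt's upright tab along, in one go, until the bolt is fully home in its keeper; then let the catch spring back up so that it locks the bolt, and take the hand away. Only press and push: do not pinch or lift anything, leave the case where it stands, and do not disturb the things on and around it.

Things in the scene. Friction and masses are not known exactly. Their poses are not given: they have to be found in the camera images.
- case: dark grey carry case, loose on the table, 3 to 4.6 kg, 250 (x) x 220 (y) mm, flat lid top 85 mm above its underside. Origin: centre of its underside, z up. Its x axis is the way the bolt slides home, its y axis points from the catch to the bolt. Two steel parts run along x on the lid: catch bar at y = -30, bolt at y = +30 mm. Only they and the keeper rise more than 12 mm over the lid.
- catch_pad (a point): centre of the top face of the spring catch, a flat ribbed steel bar 85 mm long (case x) and 28 mm wide (case y), at case x = -22.5, y = -30 mm. Its top is 26 mm above the lid when up, 18 mm when fully down; this point rides with it. The bar stays level wherever it is pressed, and a fingertip may slide along it.
- catch (a joint): how far the catch bar is pressed straight down, m: 0 up, 0.008 fully down (stop). Spring: 2 N to start, 5 N fully down; it springs up when let go. Its dog stands between teeth on the bolt: the bolt is free only with the catch over 5 mm down; let up on the way, the dog rises into the next gap and stops the bolt.
- bolt_tab (a point): middle of the top edge of the rear face (to be pushed; it looks to case -x) of the bolt's upright steel tab, 30 mm wide (y), 8 mm thick (x), 6 to 42 mm above the lid, at case y = +30 mm; x = -30 mm with the bolt fully back. Bar and guides beneath stay below 12 mm over the lid: a fingertip level with the pressed catch passes above them and meets the tab.
- bolt_nose (a point): front end of the bolt's round 10 mm bar, 6 mm above the lid, at case x = +65 mm with the bolt fully back and +107 mm when home
- keeper (a point): top centre of the keeper that receives the bolt: aluminium bracket 22 (x) x 30 (y) mm, 18 mm high over the lid, on the case's rim at case x = +100, y = +30 mm
- bolt (a joint): how far the bolt is slid along case +x, m: 0 fully back, 0.042 fully home (stop). It starts between 0 and 0.005, slides with about 2.5 N of friction, has no spring and stays where it is left. From 0.0405 on the catch can spring fully up and locks it.
- rotor: bystander: grey centrifuge rotor, disc 176 mm across, 65 mm high, with a 36 mm steel post on its dull red top; origin at the centre of its underside
- tube_rack: bystander: white block rack 120 x 60 x 40 mm with small tubes standing to 55 mm; origin at the centre of its underside
- pipette: bystander: hand pipette lying down, about 260 mm long, 26 mm high; origin on the table beneath its body
- tip_box: bystander: green box with a clear lid, 82 x 122 x 70 mm; origin at the centre of its underside
- reagent_bottle: bystander: bottle 60 mm across, 130 mm high; origin at the centre of its underside
- marker_pen: bystander: black pen 130 mm long, 14 mm thick, lying on the table; origin under its middle
- sample_jar: bystander: small jar 32 mm across, 35 mm high, standing on the case (on the rear rim on the catch's side, well clear of the mechanism); origin at the centre of its underside
- cap_strip: bystander: white strip of caps 70 x 22 x 20 mm lying on the case lid, at the edge on the bolt's side; origin at the centre of its underside

How it is judged:
By the outcome, as a careful person would: the job done as asked, in the order asked, and still so for the second after the job is handed in, with the robot touching nothing.
It also fails if it takes over 48 s, if anything falls off the work surface, if the arm or the gripper's body presses on something with over 40 N, if the wrist force passes 120 N, or if a joint passes its speed limit or range.

## Working session

There is one attempt and no reset: what is moved stays moved. The work goes in short steps, each a Python script; the robot and the scene stay as the last script left them, time stands still between calls to the robot, and variables do not carry over. Pictures are saved under pics/ and viewed, about 8 in all and at most 12, crops included, and the job is handed in when it is done.

```bash
mkdir -p pics; python3 - <<'E'
from workcell import bot,hand,kinematics,get_obs,vision
import cv2,numpy as np
o=get_obs();print(o['time_s'],o['position'],o['orientation'],bot.tcp_to_tips)
for n in("scene","top"):
    d=vision.read_camera(n);cv2.imwrite(f"pics/{n}0.png",d["frame"][:,:,::-1]);np.savez(f"pics/{n}0.npz",**d);print(n,d["intrinsics"].round(1).tolist(),d["view"].round(3).tolist())
E
```

```text
0.0 [ 0.17187912 -0.60042164  0.24757152] [-0.09831939  0.70073648 -0.69975665  0.09819528] 0.017
scene [[484.2, 0.0, 323.3], [0.0, 484.2, 198.6], [0.0, 0.0, 1.0]] [[-0.692, 0.722, 0.009, 0.46], [0.61, 0.592, -0.526, -0.231], [-0.385, -0.359, -0.85, 1.482], [0.0, 0.0, 0.0, 1.0]]
top [[401.8, 0.0, 321.2], [0.0, 401.8, 189.2], [0.0, 0.0, 1.0]] [[-0.003, -1.0, -0.002, -0.104], [-0.993, 0.004, -0.122, 0.578], [0.122, 0.002, -0.993, 1.201], [0.0, 0.0, 0.0, 1.0]]
```

View pics/scene0.png

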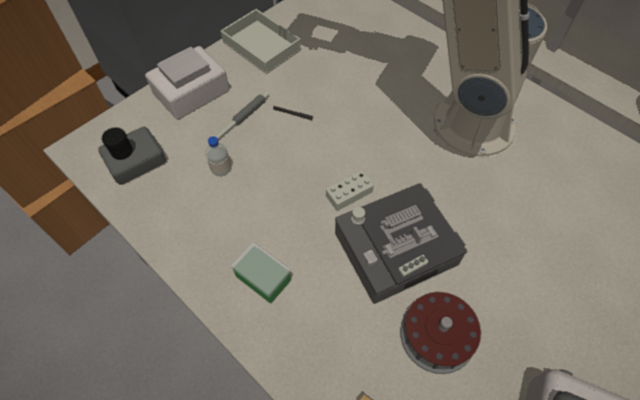

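View pics/top0.png

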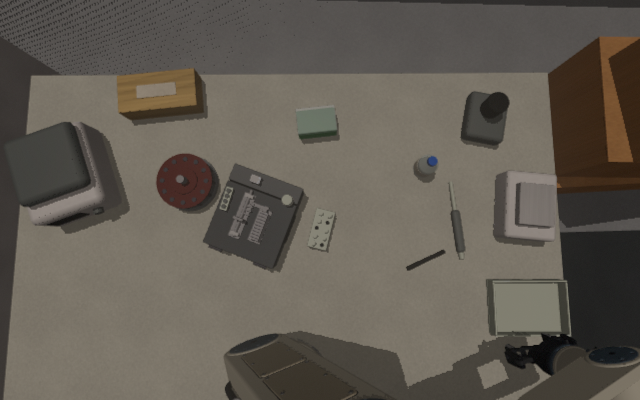

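Scene and top agree: the case sits near top pixel (255,215), with the catch (259,225), bolt (241,212), keeper about (256,180) and sample jar (287,200). Case +x points up and slightly right in the top image. I'll get a rough pose from the lid outline, then go above it for a wrist view.

```bash
cat >h.py <<'E'
import cv2,numpy as np
from scipy.spatial.transform import Rotation as R
from workcell import bot,hand,kinematics,get_obs,vision,hand_in
def ray(d,uv,z):
    V=d["view"];r=V[:3,:3].T@np.linalg.inv(d["intrinsics"])@np.array([uv[0],uv[1],1.]);c=-V[:3,:3].T@V[:3,3]
    return c+r*(z-c[2])/r[2]
def proj(d,p):
    q=d["intrinsics"]@(d["view"][:3,:3]@p+d["view"][:3,3]);return q[:2]/q[2]
def quat(yaw,s=1): # tool y down, jaw axis (tool z) along s*case y
    zt=s*np.array([-np.sin(yaw),np.cos(yaw),0]);yt=np.array([0,0,-1.]);
    return R.from_matrix(np.c_[np.cross(yt,zt),yt,zt]).as_quat()
E
python3 - <<'E'
from h import *
d=dict(np.load("pics/top0.npz"))
g=d["frame"][130:290,190:320].astype(int)
m=((g.max(2)<95)&(g.max(2)-g.min(2)<20)).astype(np.uint8)
m=cv2.morphologyEx(m,cv2.MORPH_CLOSE,np.ones((9,9)));m=cv2.morphologyEx(m,cv2.MORPH_OPEN,np.ones((9,9)))
c=max(cv2.findContours(m,0,2)[0],key=cv2.contourArea);b=cv2.boxPoints(cv2.minAreaRect(c))+[190,130]
P=np.array([ray(d,p,.085) for p in b]);print(b.round(1),P.round(3),np.linalg.norm(P-np.roll(P,-1,0),axis=1).round(3))
ce=P.mean(0);print(ce)
for yaw in(-.45,):
  for s in(1,-1):
    q=quat(yaw,s);print(s,kinematics.solve_ik([ce[0]-.06,ce[1],.36],q),kinematics.solve_ik([ce[0],ce[1],.12],q))
E
```

```text
[[173.9 235.2]
 [205.2 151.8]
 [310.5 191.3]
 [279.2 274.7]] [[ 0.438  0.324  0.085]
 [ 0.685  0.241  0.085]
 [ 0.565 -0.074  0.085]
 [ 0.324  0.016  0.085]] [0.261 0.337 0.258 0.328]
[0.50327239 0.12670124 0.085     ]
1 [ 2.75154446e-01 -7.79463625e-03  1.82301966e+00 -4.44089210e-16
  1.32636763e+00 -8.45641881e-01] [ 2.43739241e-01  3.56534562e-01  1.96717382e+00 -4.44089210e-16
  8.17884274e-01 -8.77057086e-01]
-1 [ 2.75154446e-01 -7.79463625e-03  1.82301966e+00 -4.44089210e-16
  1.32636763e+00  2.29595077e+00] [ 2.43739241e-01  3.56534562e-01  1.96717382e+00 -4.44089210e-16
  8.17884274e-01  2.26453557e+00]
```

```bash
python3 - <<'E'
from h import *
d=dict(np.load("pics/top0.npz"))
P=np.array([ray(d,p,.085) for p in [(235,166),(302,184),(275,268),(205,236)]]);print(P.round(3));ce=P.mean(0);print(ce)
p=[ce[0]-.05,ce[1],.33]
bot.reach(p,quat(-.38));o=get_obs();print(o['time_s'],o['position'])
hand.move_gripper(.046)
d=vision.read_camera("wrist");cv2.imwrite("pics/w1.png",d["frame"][:,:,::-1]);np.savez("pics/w1.npz",**d)
print(get_obs()['time_s'],get_obs()['gripper_width'],get_obs()['wrist_force'])
E
```

```text
[[ 0.642  0.151  0.085]
 [ 0.587 -0.049  0.085]
 [ 0.343  0.028  0.085]
 [ 0.436  0.233  0.085]]
[0.50203019 0.09088502 0.085     ]
2.75 [0.45222036 0.09036521 0.32990848]
3.275 0.0460025812932566 [ 0.17238672 -0.26608291 -0.15164328]
```

View pics/w1.png

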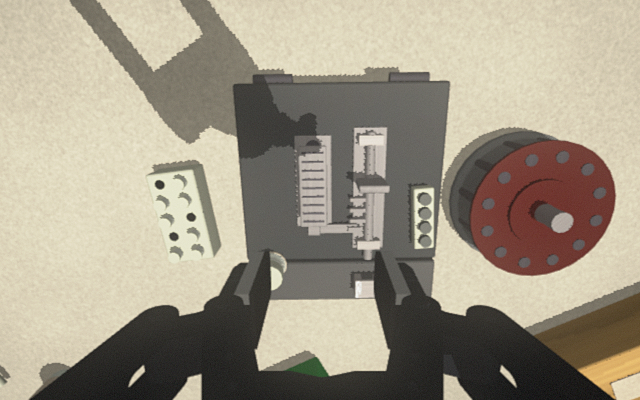

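Wrist view: catch bar at about (313,187), bolt tab near (373,185), keeper (365,287), cap strip (424,217), rack (180,210), rotor right. Case +x points down the image and is almost aligned with it. I'll zoom in.

```bash
python3 -c "
import cv2
i=cv2.imread('pics/w1.png')[120:270,290:440];cv2.imwrite('pics/w1c.png',cv2.resize(i,None,fx=4,fy=4,interpolation=cv2.INTER_CUBIC))"
```

```text
(no output)
```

View pics/w1c.png

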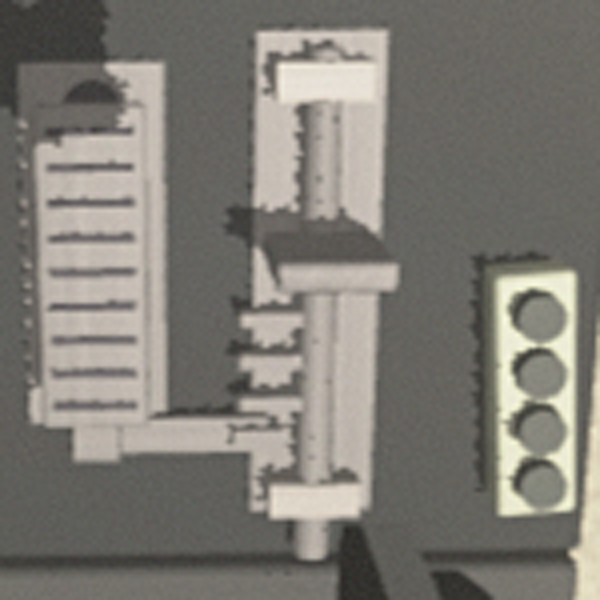

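```bash
python3 - <<'E'
from h import *
d=dict(np.load("pics/w1.npz"))
C=lambda u,v:(290+u/4-.4,120+v/4-.4)
def show(n,p): print(n,p.round(4))
c=[ray(d,C(*q),.111) for q in[(38,103),(140,103),(146,425),(35,425)]]
t=[ray(d,C(*q),.127) for q in[(278,264),(398,265)]]
lc=[ray(d,q,.085) for q in[(234,85),(449,82)]]
print("bar len/wid",np.linalg.norm((c[0]+c[1]-c[2]-c[3])/2),np.linalg.norm(c[0]-c[1]),np.linalg.norm(c[2]-c[3]),"tab",np.linalg.norm(t[0]-t[1]),"lid",np.linalg.norm(lc[0]-lc[1]))
def yaw(v): return np.arctan2(v[1],v[0])
print("yaws bar",yaw(c[2]+c[3]-c[0]-c[1]),"lid",yaw(lc[1]-lc[0])-np.pi/2,"tab",yaw(t[1]-t[0])-np.pi/2)
pad=sum(c)/4;tab=sum(t)/2;show("pad",pad);show("tab",tab)
# fixed boundary markers along x: guides of bolt, cap strip ignored
a=yaw(lc[1]-lc[0])-np.pi/2
for a in(a,-.38):
  X=np.array([np.cos(a),np.sin(a),0]);Y=np.array([-np.sin(a),np.cos(a),0])
  print("tab rel pad (exp 60 y, x -7.5+b)",X@(tab-pad),Y@(tab-pad))
  for e in lc: print("lidc rel pad",X@(e-pad)*1e3,Y@(e-pad)*1e3)
print(d["view"].round(3).tolist())
E
```

```text
bar len/wid 0.084527304411863 0.025042263306472426 0.029217633741462565 tab 0.0290887297976029 lid 0.21585706706933008
yaws bar -0.38437669598469903 lid -0.3672975812735002 tab -0.38912171096779624
pad [0.4636 0.0753 0.111 ]
tab [0.481  0.1337 0.127 ]
tab rel pad (exp 60 y, x -7.5+b) -0.004689478852356425 0.06069663401832384
lidc rel pad -100.13296375794053 -77.02053581473123
lidc rel pad -100.1329637579405 138.83653125459887
tab rel pad (exp 60 y, x -7.5+b) -0.005460073857613625 0.06063217121735333
lidc rel pad -99.14656478048693 -78.28621884064934
lidc rel pad -101.88839789696671 137.55343403836784
[[0.371, 0.928, -0.0, -0.252], [0.888, -0.355, 0.294, -0.432], [0.273, -0.109, -0.956, 0.345], [0.0, 0.0, 0.0, 1.0]]
```

Dimensions check out: bar 84.5 mm, tab offset 60.7 mm, and the lid edge where expected. Yaw is about −0.378 and the bolt sits at about 2.5 mm. Next I'll come down on the bar with force monitoring.

```bash
cat >>h.py <<'E'
a=-.378;X=np.array([np.cos(a),np.sin(a),0]);Y=np.array([-np.sin(a),np.cos(a),0]);PAD=np.array([.4636,.0753,0.])
def tcp(x,z): return PAD+.030*Y+x*X+np.array([0,0,z])
def st():
    o=get_obs();f=o['wrist_force'];return o['time_s'],(o['position']-tcp(0,0))@X*1e3,o['position'][2]*1e3,f@X,f@Y,f[2]
E
python3 - <<'E'
from h import *
bot.reach(tcp(-.024,.18),quat(a));bot.servo_line(tcp(-.024,.137),velocity=.08);bot.dwell(.2)
b=np.array(st()[3:]);np.save("bias.npy",b);print(np.round(st(),2))
z=.137
while z>.104:
    z-=.001;bot.servo_line(tcp(-.024,z),velocity=.02);s=np.array(st());f=s[3:]-b;print(round(z,4),s[:3].round(2),f.round(1))
    if f[2]>9:break
d=vision.read_camera("wrist");i=d["frame"][:,:,::-1];cv2.imwrite("pics/w2.png",i)
E
```

```text
[  4.82 -23.69 137.5   -0.39  -0.23   0.2 ]
0.136 [  5.07 -24.   136.06] [-0.2  0.3 -0.1]
0.135 [  5.32 -24.04 134.91] [0.8 0.  0.1]
0.134 [  5.57 -24.04 133.93] [ 0.8  0.8 -0.2]
0.133 [  5.82 -24.03 132.92] [ 1.  -0.1 -0.2]
0.132 [  6.07 -24.05 131.93] [ 0.1  0.5 -0.5]
0.131 [  6.32 -24.04 130.93] [-0.4  0.2 -0.2]
0.13 [  6.57 -24.04 129.94] [ 0.9 -0.3  0.1]
0.129 [  6.82 -24.04 128.94] [-0.6 -0.8  0.3]
0.128 [  7.07 -24.05 127.93] [-0.   0.3  0.3]
0.127 [  7.32 -24.04 126.94] [ 1.1 -1.   0.9]
0.126 [  7.57 -24.04 125.93] [ 0.2 -0.  -0.2]
0.125 [  7.82 -23.96 125.06] [0.2 0.7 0.9]
0.124 [  8.07 -23.96 124.02] [-0.5  1.1  1.8]
0.123 [  8.32 -23.95 122.99] [-0.5  0.2  1.9]
0.122 [  8.57 -23.97 121.97] [0.3 0.3 3.1]
0.121 [  8.82 -23.98 120.97] [0.5 0.1 3. ]
0.12 [  9.07 -23.98 119.99] [-1.2  1.1  2.2]
0.119 [  9.32 -23.98 118.99] [-0.  -0.4  3.8]
0.118 [  9.57 -24.01 117.96] [-0.5  0.3  4.1]
0.117 [  9.82 -24.03 117.29] [-2.8 -1.  10.2]
```

View pics/w2.png

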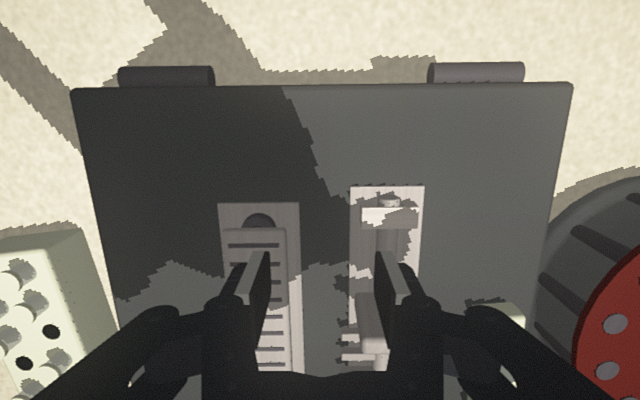

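The catch bottomed at TCP z ≈ 117.5 mm. The left finger is on the bar, and the right finger is behind the tab and clear of it. Now the push.

```bash
python3 - <<'E'
from h import *
b=np.load("bias.npy");z=.1173
def rep():
    s=np.array(st());f=s[3:]-b;print(s[:3].round(2),f.round(1));return f
for x in(-.014,-.004,.008,.0195):
    bot.servo_line(tcp(x,z),velocity=.035);rep()
while x<.032:
    x+=.0006;bot.servo_line(tcp(x,z),velocity=.006);f=rep()
    if f[0]<-9: break
print("x",x)
d=vision.read_camera("wrist");cv2.imwrite("pics/w3.png",d["frame"][:,:,::-1])
d=vision.read_camera("top");i=d["frame"][:,:,::-1];np.savez("pics/top3.npz",**d)
print(rep())
E
```

```text
[ 10.3  -15.84 117.28] [-8.4  0.9 14.9]
[ 10.73  -6.65 117.24] [-12.4   0.1  16.1]
[ 11.22   4.84 117.3 ] [-13.7   0.9  20.7]
[ 11.7   16.59 117.32] [-13.1   1.   18.5]
[ 11.95  16.69 117.31] [-15.2   1.8  21.1]
x 0.0201
[ 12.05  16.67 117.32] [-15.9   0.9  21.2]
[-15.878072     0.87848942  21.15490007]
```

View pics/w3.png

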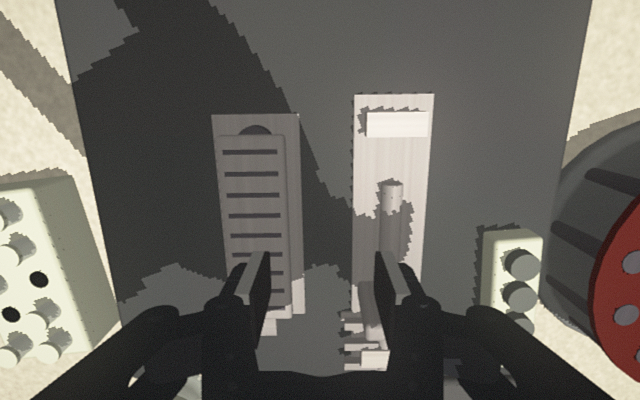

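Force is mostly friction from an over-firm press. Before continuing I'll check numerically whether the case slid, using the white cap strip in the top view.

```bash
python3 - <<'E'
from h import *
A=dict(np.load("pics/top0.npz"))["frame"];B=dict(np.load("pics/top3.npz"))["frame"]
for n,(r0,r1,c0,c1) in dict(keeper=(165,190,238,262+10),cap=(182,216,216,236),corner=(240,275,255,290),rack=(205,255,305,338)).items():
    f=lambda I:np.float32(cv2.cvtColor(I[r0:r1,c0:c1],cv2.COLOR_RGB2GRAY))
    print(n,cv2.phaseCorrelate(f(A),f(B),cv2.createHanningWindow((c1-c0,r1-r0),cv2.CV_32F)))
E
```

```text
keeper ((-0.0395135234306494, 0.8747878621087004), 0.776844404803382)
cap ((-1.4312920595046865, 22.424452763274484), -0.03780268430709839)
corner ((0.004135284129187511, -0.21048541483006034), 0.8300419497637102)
rack ((-0.03412079589580941, 0.01884021435908778), 1.0048782267835406)
```

The case has not moved noticeably: the corner shifted 0.2 px (about 0.5 mm) the other features don't show a consistent shift. I'll ease the press a little (still well below the 5 mm release point) and continue.

```bash
python3 - <<'E'
from h import *
b=np.load("bias.npy");x=.0201
def rep():
    s=np.array(st());f=s[3:]-b;print(s[:3].round(2),f.round(1));return s,f
z=.1178
for k in range(30):
    x+=.0006
    bot.servo_line(tcp(x,z),velocity=.008);s,f=rep()
    if f[2]>14: z=min(z+.0003,.1188)
    if f[2]<6: z-=.0003
    if f[0]<-16: break
d=vision.read_camera("wrist");cv2.imwrite("pics/w4.png",d["frame"][:,:,::-1]);np.savez("pics/w4.npz",**d);print(x,z)
E
```

```text
[ 12.3   18.19 117.5 ] [-10.9   0.8  12.2]
[ 12.55  18.75 117.46] [-10.2   0.3  12.6]
[ 12.8   19.42 117.49] [-10.7  -0.2  12.6]
[ 13.05  20.   117.49] [-9.2  0.2 11.8]
[ 13.3   20.63 117.49] [-9.7 -0.1 11.3]
[ 13.55  21.3  117.49] [-9.6  0.2 12. ]
[ 13.8   21.84 117.48] [-10.    0.7  11.6]
[ 14.05  22.46 117.49] [-9.9 -0.8 11.4]
[ 14.3   22.85 117.49] [-11.9  -0.4  13.3]
[ 14.55  22.9  117.48] [-13.7   1.5  14.5]
[ 14.8   22.98 117.5 ] [-14.9   2.   13.7]
[ 15.05  23.02 117.49] [-18.5   3.3  15.2]
0.027299999999999998 0.11839999999999999
```

Clear stop at x = 23.0 mm (predicted 23.5), so the bolt is home. I'll ease the push, lift straight up and verify.

```bash
python3 - <<'E'
from h import *
b=np.load("bias.npy")
def rep():
    s=np.array(st());f=s[3:]-b;print(s[:3].round(2),f.round(1))
bot.servo_line(tcp(.0240,.1184),velocity=.02);rep()
bot.servo_line(tcp(.0225,.124),velocity=.03);rep()
bot.servo_line(tcp(.020,.18),velocity=.08);rep()
bot.servo_line(tcp(-.05,.30),velocity=.15);bot.dwell(.2);rep()
d=vision.read_camera("wrist");cv2.imwrite("pics/w5.png",d["frame"][:,:,::-1]);np.savez("pics/w5.npz",**d)
i=d["frame"][:,:,::-1][100:260,270:430];cv2.imwrite('pics/w5c.png',cv2.resize(i,None,fx=3.75,fy=3.75,interpolation=cv2.INTER_CUBIC))
d=vision.read_camera("top");np.savez("pics/top5.npz",**d)
E
```

```text
[ 15.42  22.82 118.1 ] [-4.8 -1.9  6. ]
[ 15.76  22.74 124.18] [ 0.1 -0.9  1.5]
[ 16.61  19.74 179.67] [-0.4  0.   0.1]
[ 17.88 -49.99 299.28] [ 0.5  1.1 -1.1]
```

View pics/w5.png

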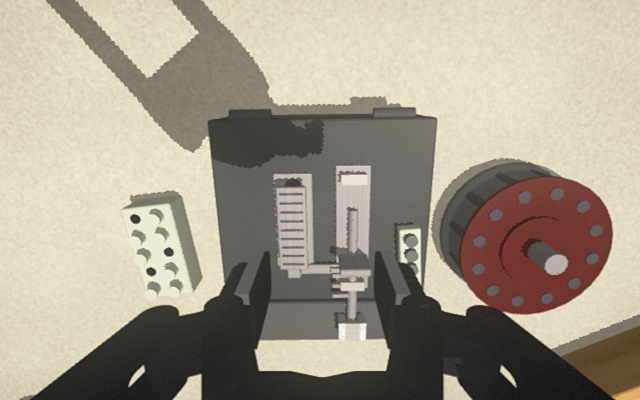

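View pics/w5c.png

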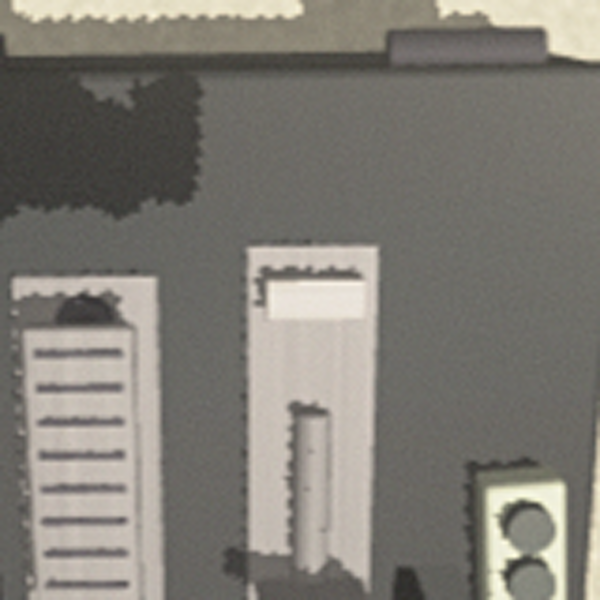

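Bolt nose is in the keeper at (352,325), the tab is against the front guide (355,262), and the cap strip, rack and rotor are undisturbed. One more crop to measure the stroke and catch height.

```bash
python3 -c "
import cv2
i=cv2.imread('pics/w5.png')[165:345,265:425];cv2.imwrite('pics/w5d.png',cv2.resize(i,None,fx=3.3333,fy=3.3333,interpolation=cv2.INTER_CUBIC))"
```

```text
(no output)
```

View pics/w5d.png

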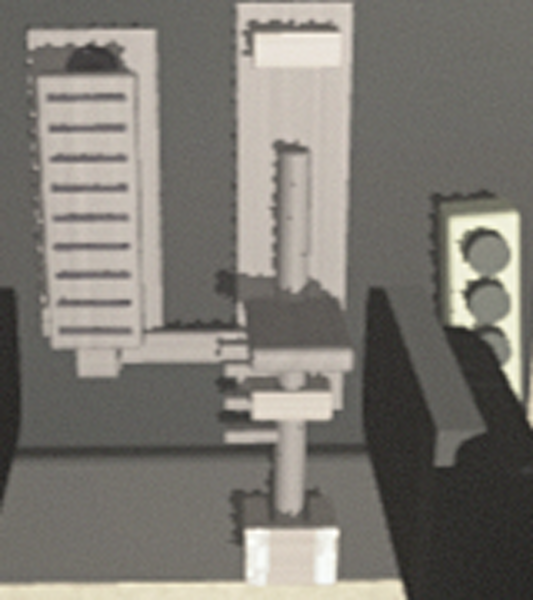

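```bash
python3 - <<'E'
from h import *
A=dict(np.load("pics/w1.npz"));B=dict(np.load("pics/w5.npz"))
C1=lambda u,v:(290+u/4-.4,120+v/4-.4);C5=lambda u,v:(265+u*.3-.4,165+v*.3-.4)
n=lambda p,q:((p+q)/2-PAD)
rel=lambda v:[round(float(v@X)*1e3,1),round(float(v@Y)*1e3,1)]
for nm,d,C,bar,tab,guide in(("before",A,C1,[(38,103),(140,103),(146,425),(35,425)],[(278,264),(398,265)],[(277,62),(375,62)]),("after",B,C5,[(40,75),(134,75),(143,347),(50,347)],[(248,350),(352,350)],[(254,32),(340,32)])):
    print(nm,"tab",rel(n(*[ray(d,C(*p),.127) for p in tab])),"rear guide",rel(n(*[ray(d,C(*p),.097) for p in guide])))
    for z in(.111,.103):
        c=[ray(d,C(*p),z) for p in bar];print("  bar z",z,rel(sum(c)/4-PAD),np.linalg.norm((c[0]+c[1]-c[2]-c[3])/2).round(4))
e=[ray(B,q,.085) for q in[(209,120),(436,118)]];f=[ray(A,q,.085) for q in[(234,85),(449,82)]];print([rel(p-PAD) for p in f],[rel(p-PAD) for p in e])
T0=dict(np.load("pics/top0.npz"))["frame"];T5=dict(np.load("pics/top5.npz"))["frame"]
D=cv2.absdiff(T0,T5).max(2);k=[(130,215,150,216),(95,145,290,345),(205,255,305,338),(140,275,405,470),(190,210,280,295),(182,216,216,236)]
print([(D[a:b,c:d]>40).sum() for a,b,c,d in k],get_obs()['time_s'])
E
```

```text
before tab [-5.4, 60.7] rear guide [-50.5, 60.0]
  bar z 0.111 [-0.0, 0.0] 0.0845
  bar z 0.103 [2.1, -0.2] 0.0865
after tab [34.8, 60.5] rear guide [-50.8, 60.0]
  bar z 0.111 [0.3, 0.9] 0.0841
  bar z 0.103 [3.4, 0.2] 0.0862
[[-99.3, -78.1], [-101.7, 137.8]] [[-100.7, -77.6], [-102.5, 137.6]]
[np.int64(241), np.int64(0), np.int64(0), np.int64(0), np.int64(0), np.int64(0)] 17.9833
```

```bash
python3 - <<'E'
from h import *
T0=dict(np.load("pics/top0.npz"))["frame"];d=vision.read_camera("top")
m=lambda I:((I[140:215,150:220,0].astype(int)-I[140:215,150:220,1])>35).astype(np.uint8)
for I in(T0,d["frame"]):
    M=cv2.moments(m(I),True);print(M['m00'],M['m10']/M['m00'],M['m01']/M['m00'])
D=cv2.absdiff(T0,d["frame"]).max(2)[130:215,150:216]>40;print(np.argwhere(D).min(0)+[130,150],np.argwhere(D).max(0)+[130,150])
bot.reach(tcp(-.08,.36),quat(a));print(get_obs()['time_s'],hand_in())
E
```

```text
Traceback (most recent call last):
ZeroDivisionError: float division by zero
```

```bash
python3 - <<'E'
from h import *
T0=dict(np.load("pics/top0.npz"))["frame"];d=vision.read_camera("top")
m=lambda I:((I[140:215,150:220,0].astype(int)-I[140:215,150:220,1])>18).astype(np.uint8)
for I in(T0,d["frame"]):
    M=cv2.moments(m(I),True);print(M['m00'],M['m10']/max(M['m00'],1),M['m01']/max(M['m00'],1))
D=cv2.absdiff(T0,d["frame"]).max(2)[130:215,150:216]>40;print(np.argwhere(D).min(0)+[130,150],np.argwhere(D).max(0)+[130,150])
print(get_obs()['time_s'],hand_in())
E
```

```text
2042.0 33.735063663075415 40.48383937316356
2005.0 33.514214463840396 39.94713216957606
[199 180] [214 215]
the job is handed in; nothing more can be done
18.0833 None
```

The bolt is home in its keeper with the catch sprung back up over it, and I handed the job in at 18.1 s with the hand clear at about 0.30 m height.

One fingertip held the catch bar on its stop while the other pushed the tab until it hit a clear end stop. I stopped moving once, about 6 mm short of home, to check whether the case had slid. I kept the catch on its stop during that pause. I then eased the press slightly, finished the push, eased off, lifted straight up and backed away.

**Last checks**
- **Bolt:** the tab's rear face is 34.8 mm ahead of the pad centre, against 34.5 mm expected when home. The picture shows the nose in the keeper. The measured stroke is 40.2–40.5 mm from a start of about 2 mm, so it carries about 1–2 mm of uncertainty.
- **Catch:** the bar's position in the image matches fully up (0.3 mm off in x) and not down (3.4 mm off).
- **Case:** the fixed rear guide shifted 0.3 mm and the lid edge about 1 mm, both within measuring error.
- **Forces:** pressing reached about 21 N for part of the push, firmer than I meant, and the push peaked at about 18.5 N. Both are well under the limits.
- **Things around it:** the top-view patches of the tip box, tube rack, pipette, pen and bottle, sample jar and cap strip did not change.

**What disagreed:** the rotor patch showed changed pixels at its lower right edge, next to the hand, and its red centre shifted about 0.5 px. I took this to be the hand partly covering it, since nothing came near the rotor. In an earlier check the cap strip match failed and the keeper match was off by 0.9 px. I put that down to arm shadow, and the final checks did not show it.

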